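Load the jeweller's washing tray

ROBOT

A 6-joint arm with a two-finger parallel gripper is mounted at the origin on the work surface. World frame = base frame: x ahead of the robot, y to its left, z up, the work surface at z = 0. Lengths are in m, angles in rad, forces in N, time in s.
With the tool pointing down it reaches from about 0.35 to 0.775 m from the base axis. Payload 7.3 kg.
Tool frame: the origin (TCP) lies on the centre line of the jaws, within the pads' length; the fingertips stand 17 mm ahead of it and the grasp point (between the pads) lies 2 mm behind it (robot.tip_extent is the distance from the TCP to the fingertips, in m); z points along the fingers, y is the line along which they close (so a half turn about z gives the same grasp; the last joint's range is limited). The gripper opens to 92 mm and grips with 3 to 60 N. Pads are 19 mm wide; open, the fingers measure 130 mm over their backs; the gripper's body (75 mm by 190 mm) begins 47 mm behind the grasp point.
Start: joints at [-1.354, 0.342, 1.524, -0, 1.275, -0.146], TCP at [0.186, -0.491, 0.244] pointing down, gripper open.
Joint ranges: [-2.53, 2.53], [-0.77, 2.02], [0.04, 2.7], [-1, 4.14], [0.28, 2.66], [-3.11, 3.11]. Speed limits (rad/s): [2.57, 2.57, 3.14, 3.14, 3.14, 3.14].

INTERFACE

Orientations are given as [roll, pitch, yaw] about the fixed x, y, z axes, in that order (R = Rz(yaw) Ry(pitch) Rx(roll)).
In Python, from cell import robot gives the robot as it stands.
- The arm moves only by the tool step_arm, never from a script. Its argument "motion" is a list of rows, each a list of 2 entries, a list of its own where there are three numbers: the shift along the tool's x, y, z in units of 60 mm (1.0 is 60 mm), then the turn about the tool's z in rad. In form: [[[x, y, z], spin], ...]. A call has 1 to 10 rows; each row is the pose to reach, as a shift and turn from the pose commanded when the call began, along the tool's axes at that moment; what a row does not reach only later rows make up. A row lasts 1/8 s, in which the tool goes at most 62.5 mm and 10.7 degrees, less where a joint would pass 70% of its speed; a pose out of reach is approached as far as the arm can. A call with a gripper value outside its range is refused whole. "hand" is the closure in counts, from 0 (fully open) to 255 (shut), set as the call begins (left out, the last holds). The fingers move at their own pace and stop on an object; "squeeze" is the grip in N (left out, the last holds). Time passes only in rows, so rows that repeat a pose let the fingers close. It gives the time, the measured TCP pose, the force, the opening and the grip force at its end, in the units of the state.
- robot.observe(): the state, without advancing time (a new reading comes with each control period).
- robot.read_camera(name): name is "scene" or "top" or "wrist"; returns a dict with "pixels" (480x640x3 uint8, red, green, blue), "intrinsics" (3x3 intrinsics, pixels), "xyz" and "rotation" of the camera in the world; the wrist camera has in their place "T_tool_cam" (4x4, takes a point from camera to tool coordinates, whose origin is the TCP and whose axes are the flange's). Camera axes: x right, y up, looking along -z (the intrinsics and any distortion apply to the point x, -y, -z); pixel columns grow to the right and rows downward; lengths in m; the calibration is good to about 2 mm. A picture is of the moment at which its call begins: read the wrist's pose just before it. There is no depth.
- robot.hand_in(): hands the job in; it is judged then, once.
The state is a dict: "time": time; "qpos": joint angles; "qvel": joint speeds; "joint_efforts": joint torques, N m; "tool_pos": TCP position; "tool_rot": TCP orientation; "contact_force": force on the tool from outside, world axes, zero at the start; "torque": the same for the moment, N m; "opening": finger opening in m; "grip_force": force on a finger pad.
Only numpy, scipy, OpenCV 4.12 (cv2) and the standard library are available. Lean on these libraries where they do the work, as an engineer would, in place of code of your own. Each camera call takes 0.05 s, during which the arm holds its last target. There are 200 camera calls.

TASK

Get the used steel tools ready for washing: squeeze the snap tab on the washing tray's cover and lift the cover off, and lay it right way up in the middle of the cork mat. Lay every doming punch down in the tray's bay next to the pump bottle and every drawplate down in the other bay; once all are in, press the pump cap fully down and let it spring back up. Leave the other things on the bench where they are.

Things in the scene. Friction and masses are not known exactly. Their poses are not given: they have to be found in the camera images.
- tray: Open steel washing tray fixed to the bench, on either side of it: 264 (x) x 108 (y) x 62 mm high, walls and floor 6 mm. Origin: centre of the underside. A divider 6 mm thick, its top 40 mm above the bench, parts it at x = 0 into two bays. The cover's catch lip is inside the +y wall at mid-length (x -22 to 22, y 40 to 48, z 52 to 57 mm).
- punch_bay (a point): Middle of the inner floor (6 mm above the bench) of the bay next to the pump bottle, the tray's +x half: 123 x 96 mm inside. Doming punches go here.
- plate_bay (a point): Middle of the inner floor (6 mm above the bench) of the other bay, the tray's -x half: 123 x 96 mm inside. Drawplates go here.
- cover: Loose aluminium cover, 264 x 108 mm, about 0.25 kg, at the start latched on the tray with the same axes. Origin: centre of the foot of its skirt, on which it stands when set down; 44 mm above the bench when latched. The plate lies 18 to 23 mm above the origin, the grip in the middle of it rises to 53 mm.
- cover_grip (a point): Middle of the cover's grip, 46 mm above the cover's origin. The grip is a fixed rib (outer face at cover y = -32 mm) and a black sprung snap tab (outer face y = +32 mm), both 36 mm wide in x, 30 mm high. Pinched from above across y, the pair squeezes from 64 to 56 mm: the tab goes in, its hook frees, and the cover lifts straight up.
- tab (a joint): How far the snap tab is pushed in towards the rib, m: 0 = out (latched), 0.008 = fully in; the hook is free of the catch lip beyond about 0.006. Sprung: about 3 N to start, 8.5 N fully in; a 20 N grip is plenty.
- mat: Thin cork mat fixed to the bench, 300 (x) x 160 (y) x 4 mm, on the other side of the bench from the tray; origin: centre of the underside.
- bottle: White cleaner bottle with a pump, fixed to the bench just beyond the tray's +x end, 60 mm across on a 90 x 75 mm dark base; origin: centre of the underside. The whole stands 150 mm high; the short spout points towards the tray.
- pump_top (a point): Centre of the top of the round grey pump cap (34 mm across), 150 mm above the bench when up.
- pump (a joint): How far the pump cap is pressed down, m: 0 = up, 0.014 = fully down. Sprung: about 3 N to start, 9 N fully down; it comes back up by itself.
- punch1: Steel doming punch lying on the bench: 20 mm square shank with a ball end, 95 mm long (its x, ball at +x), 20 mm high, about 0.16 kg; origin: underside at mid-length, inside the shank, which runs from x = -47 to +14 mm. May be absent (None).
- punch2: Steel doming punch lying on the bench: 20 mm square shank with a ball end, 95 mm long (its x, ball at +x), 20 mm high, about 0.16 kg; origin: underside at mid-length, inside the shank, which runs from x = -47 to +14 mm. May be absent (None).
- punch3: Steel doming punch lying on the bench: 20 mm square shank with a ball end, 95 mm long (its x, ball at +x), 20 mm high, about 0.16 kg; origin: underside at mid-length, inside the shank, which runs from x = -47 to +14 mm. May be absent (None).
- plate1: Steel drawplate lying on the bench: flat bar 100 (x) x 28 (y) x 10 mm with rows of small dark holes, about 0.2 kg; origin: centre of the underside. May be absent (None).
- plate2: Steel drawplate lying on the bench: flat bar 100 (x) x 28 (y) x 10 mm with rows of small dark holes, about 0.2 kg; origin: centre of the underside. May be absent (None).
- plate3: Steel drawplate lying on the bench: flat bar 100 (x) x 28 (y) x 10 mm with rows of small dark holes, about 0.2 kg; origin: centre of the underside. May be absent (None).
- ring_clamp: Wooden ring clamp, 100 x 26 x 26 mm, lying. Not part of the job: leave it where it is.
- pliers: Pliers with dark jaws and black handles, 105 x 40 x 12 mm, lying. Not part of the job: leave it where it is.
- hammer: Hammer, lying at the right edge. Not part of the job: leave it where it is.
- brush: Flat brush, lying at the left edge. Not part of the job: leave it where it is.
- mallet: Wooden mallet, head 52 mm across, 180 mm long, lying at the left edge. Not part of the job: leave it where it is.
- mandrel: Round steel ring mandrel, 180 mm long and 22 mm high, lying at the right edge. Not part of the job: leave it where it is.
There are look-alikes about, which are no part of the job. Leave any green or turquoise look-alike of the plate1 alone.

How it is judged:
By the outcome, as a careful person would: the job done as asked, in the order asked, and still so for the second after the job is handed in, with the robot touching nothing.
Of punch1, punch2, punch3 only 2 to 3 are there at a start; the rules pass over those that are not, and their reading is None.
Of plate1, plate2, plate3 only 2 to 3 are there at a start; the rules pass over those that are not, and their reading is None.
At some moment in a run one of punch1, punch2, punch3, plate1, plate2, plate3 may be knocked a few centimetres aside while the robot is not near it.
It also fails if it takes over 210 s, if anything falls off the work surface, if the arm or the gripper's body presses on something with over 40 N, if the wrist force passes 120 N, or if a joint passes its speed limit or range.

## Working session

There is one attempt and no reset: what is moved stays moved. The work goes in short steps, Python scripts to look and compute and a tool call to move; the robot and the scene stay as the last step left them, time stands still between calls to the robot, and variables do not carry over. Pictures are saved under pics/ and viewed, at most 14 in all, crops included, and the job is handed in when it is done.

Besides the shell and the picture viewer there is one more tool, called after "Call:" as name(argument=value, ...) on one line, values as JSON. step_arm: Moves the arm, as the interface text tells. Its arguments: {"type":"object","properties":{"motion":{"type":"array"},"hand":{"type":"number"},"squeeze":{"type":"number"}},"required":["motion"]}

```bash
ls; mkdir -p pics; python3 - <<'E'
from cell import robot
import cv2
s=robot.observe(); print(s)
for n in("top","scene"):
    c=robot.read_camera(n); cv2.imwrite(f"pics/{n}0.png",c["pixels"][:,:,::-1]); print(n,c["intrinsics"],c["xyz"],c["rotation"],c.keys())
c=robot.read_camera("wrist");print(c["T_tool_cam"],c["intrinsics"])
E
```

```text
pics
{'time': 0.0, 'qpos': array([-1.35398509e+00,  3.42740748e-01,  1.52502403e+00, -1.80319418e-05,
        1.27539491e+00, -1.46037084e-01]), 'qvel': array([ 0.00167954, -0.00057101,  0.00084667, -0.00065609,  0.00031297,
       -0.00212679]), 'joint_efforts': array([ 1.84697296e-04, -4.31239700e+01, -2.44219244e+01,  7.15863146e-02,
        5.58734138e-02, -1.38869527e-04]), 'tool_pos': array([ 0.18625693, -0.49043887,  0.24303314]), 'tool_rot': array([-3.14003979e+00, -2.10972765e-04,  3.62853416e-01]), 'contact_force': array([0.57918907, 0.54878524, 0.4465123 ]), 'torque': array([ 0.00255827, -0.03273228,  0.01906315]), 'grip_force': 0.0, 'opening': 0.09198696217671691}
top [[624.92627552   0.         329.27877107]
 [  0.         624.92627552 242.5976665 ]
 [  0.           0.           1.        ]] [0.47488589 0.00414091 1.6505304 ] [ 0.06784449 -0.01033074 -1.58715686] dict_keys(['pixels', 'intrinsics', 'xyz', 'rotation'])
scene [[478.27112891   0.         323.94449137]
 [  0.         478.27112891 243.59525814]
 [  0.           0.           1.        ]] [1.03136488 0.89047117 1.22354711] [0.74104951 0.00588396 2.69102408] dict_keys(['pixels', 'intrinsics', 'xyz', 'rotation'])
[[-2.61865803e-04  9.53132791e-01  3.02552166e-01  8.17789112e-02]
 [ 9.99999401e-01  5.71229222e-04 -9.34026225e-04 -2.95112185e-04]
 [-1.06307766e-03  3.02551740e-01 -9.53132370e-01 -1.41851871e-01]
 [ 0.00000000e+00  0.00000000e+00  0.00000000e+00  1.00000000e+00]] [[407.57196351   0.         322.57903329]
 [  0.         407.57196351 236.59690806]
 [  0.           0.           1.        ]]
```

View pics/top0.png

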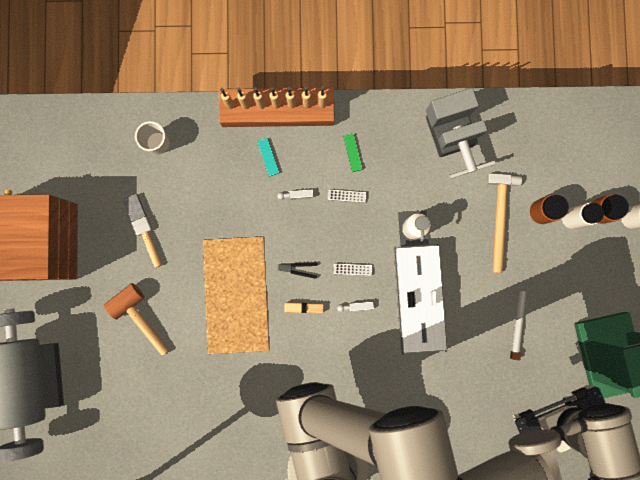

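View pics/scene0.png

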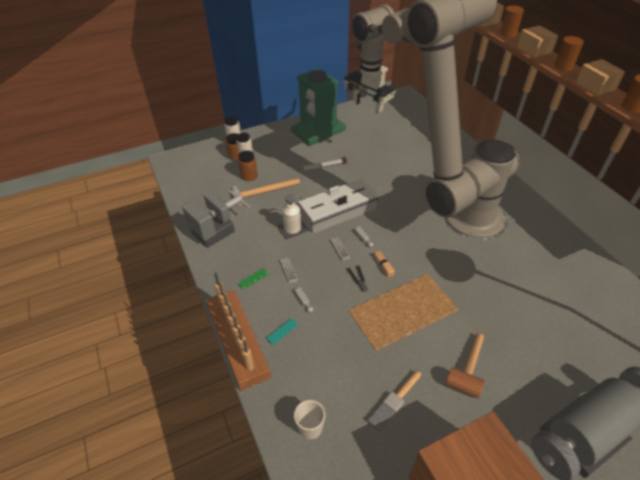

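Top view: tray with its cover at about (420,297), bottle at (415,225), mat at (237,295). Punches are at (297,194) and (355,307), drawplates at (348,196) and (353,269). The green and teal bars at (353,152) and (268,157) are the look-alikes. The scene view agrees, with two punches and two plates.

```bash
cat > h.py <<'E'
import numpy as np, cv2
from scipy.spatial.transform import Rotation as Ro
from cell import robot
def cam(n):
    if n=="wrist":
        s=robot.observe(); c=robot.read_camera(n)
        R=Ro.from_euler('xyz',s['tool_rot']).as_matrix(); T=c["T_tool_cam"]
        c["R"]=R@T[:3,:3]; c["p"]=s['tool_pos']+R@T[:3,3]
    else:
        c=robot.read_camera(n); c["R"]=Ro.from_euler('xyz',c["rotation"]).as_matrix(); c["p"]=np.array(c["xyz"])
    return c
def px2w(c,uv,z):
    uv=np.atleast_2d(np.asarray(uv,float)); K=c["intrinsics"]
    d=np.c_[(uv[:,0]-K[0,2])/K[0,0],-(uv[:,1]-K[1,2])/K[1,1],-np.ones(len(uv))]@c["R"].T
    return c["p"]+d*((z-c["p"][2])/d[:,2])[:,None]
def w2px(c,P):
    q=(np.atleast_2d(P)-c["p"])@c["R"]; K=c["intrinsics"]
    return np.c_[K[0,0]*q[:,0]/-q[:,2]+K[0,2],K[1,1]*-q[:,1]/-q[:,2]+K[1,2]]
def save(c,name,crop=None,k=1):
    im=c["pixels"][:,:,::-1]
    if crop: x0,y0,x1,y1=crop; im=im[y0:y1,x0:x1]
    cv2.imwrite("pics/"+name,cv2.resize(im,None,fx=k,fy=k,interpolation=cv2.INTER_CUBIC))
def rect(c,mask,z,amin=80):
    "min-area rects of blobs, in world on plane z: centre, yaw of long side, sizes"
    out=[]
    for k in cv2.findContours(mask.astype(np.uint8),cv2.RETR_EXTERNAL,cv2.CHAIN_APPROX_NONE)[0]:
        if cv2.contourArea(k)<amin: continue
        W=px2w(c,k[:,0,:],z)[:,:2]
        r=cv2.minAreaRect((W*1000).astype(np.float32)); b=cv2.boxPoints(r)
        e=[b[1]-b[0],b[2]-b[1]]; e.sort(key=np.linalg.norm)
        yaw=np.degrees(np.arctan2(e[1][1],e[1][0]))
        yaw=(yaw+90)%180-90
        out.append((np.round(r[0],1),round(float(yaw),1),np.round([np.linalg.norm(v) for v in e],1),k[:,0,:].mean(0).round()))
    return out
E
python3 - <<'E'
from h import *
c=cam("top"); im=c["pixels"]; hsv=cv2.cvtColor(im,cv2.COLOR_RGB2HSV)
m=(hsv[...,2]>165)&(hsv[...,1]<50); m[:, :260]=0; m[:,480:]=0; m[:170]=0; m[370:]=0
for z in (0.015,0.067):
    print(z)
    for r in rect(c,cv2.morphologyEx(m.astype(np.uint8),cv2.MORPH_CLOSE,np.ones((4,4))),z,40): print(r)
o=(hsv[...,0]>8)&(hsv[...,0]<25)&(hsv[...,1]>90); o[:,:190]=0;o[:,280:]=0;o[:225]=0;o[360:]=0
o=cv2.morphologyEx(o.astype(np.uint8),cv2.MORPH_CLOSE,np.ones((5,5)))
print("mat",rect(c,o,0.004,500))
save(c,"crop1.png",(270,180,460,360),3.2)
E
```

```text
0.015
(array([ 513.2, -123.5]), 89.2, array([521.4, 579.8], dtype=float32), array([395., 266.]))
0.067
(array([ 512. , -119.4]), 89.2, array([504.8, 561.4], dtype=float32), array([395., 266.]))
mat [(array([454.1, 233.6]), 2.3, array([160.9, 300.2], dtype=float32), array([235., 295.]))]
```

View pics/crop1.png

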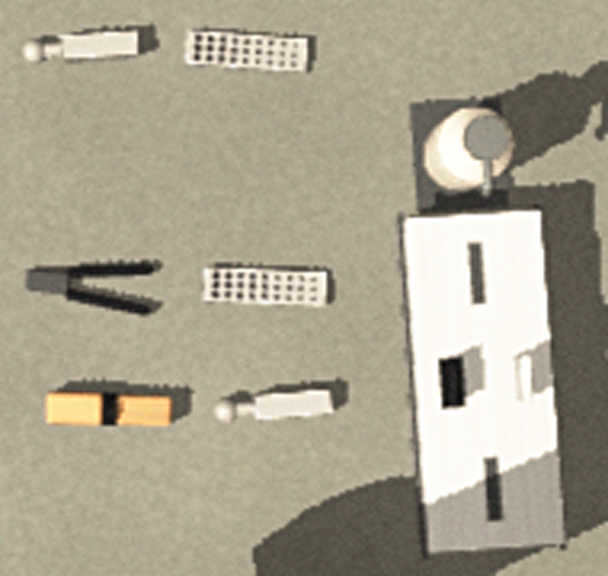

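```bash
python3 - <<'E'
from h import *
c=cam("top"); im=c["pixels"]
cor=np.array([[405,213],[541,209],[563,547],[428,553]])/3.2+[270,180]-0.35
W=px2w(c,cor,0.067); print(W.round(4), W.mean(0)); print([np.linalg.norm(W[i]-W[i-1]).round(4) for i in range(4)])
print("yaw",[np.degrees(np.arctan2(d[1],d[0])).round(1) for d in (W[0]-W[3],W[1]-W[2])])
def p(u,v,z): return px2w(c,np.array([[u,v]])/3.2+[270,180]-0.35,z)[0].round(4)
print("cap",p(488,136,.15),"tab",p(453,380,.097),"rib",p(526,377,.097))
g=cv2.cvtColor(im,cv2.COLOR_RGB2GRAY); print(np.median(g[200:350,280:390]), im[250,330])
bg=cv2.medianBlur(g,31)
m=(g.astype(int)>bg.astype(int)+18).astype(np.uint8); m[:,:272]=0;m[:,390:]=0;m[:185]=0;m[360:]=0
m=cv2.morphologyEx(m,cv2.MORPH_CLOSE,np.ones((4,4)))
for r in rect(c,m,.013,30): print(r)
E
```

```text
[[ 0.5703 -0.1839  0.067 ]
 [ 0.5718 -0.2922  0.067 ]
 [ 0.3054 -0.302   0.067 ]
 [ 0.3026 -0.1957  0.067 ]] [ 0.43754428 -0.24348478  0.067     ]
[np.float64(0.268), np.float64(0.1083), np.float64(0.2666), np.float64(0.1064)]
yaw [np.float64(2.5), np.float64(2.1)]
cap [ 0.6226 -0.2382  0.15  ] tab [ 0.4383 -0.2146  0.097 ] rib [ 0.4397 -0.2713  0.097 ]
169.0 [176 166 146]
(array([412.9,  24.1]), 89.0, array([20.8, 39.1], dtype=float32), array([316., 309.]))
(array([415.3,  82.6]), 83.9, array([22.1, 43.5], dtype=float32), array([293., 309.]))
(array([414.9, -81.2]), -86.2, array([19.2, 94.1], dtype=float32), array([356., 308.]))
(array([511.7, -75.6]), 89.0, array([28.8, 99.6], dtype=float32), array([353., 270.]))
(array([713.6,  72.3]), -88.1, array([18.8, 92.9], dtype=float32), array([296., 195.]))
(array([706.9, -63.5]), 84.4, array([ 27.4, 101.3], dtype=float32), array([347., 196.]))
```

```bash
cat > go.py <<'E'
import sys
from h import *
# usage: x y z yaw(deg, mod 180)
s=robot.observe(); x,y,z,yaw=map(float,sys.argv[1:5])
R=Ro.from_euler('xyz',s['tool_rot']).as_matrix()
d=R.T@(np.array([x,y,z])-s['tool_pos'])/0.06
cy=np.degrees(s['tool_rot'][2]); dy=(yaw-cy+90)%180-90
print("t",round(s['time'],2),"pos",s['tool_pos'].round(4),"yaw",cy.round(2),"q6",s['qpos'][5].round(2),"open",round(s['opening'],4),"F",s['contact_force'].round(1))
print("shift",d.round(2),"spin",round(-np.radians(dy),3))
E
python3 go.py 0.438 -0.243 0.2 2.3
```

```text
t 0.25 pos [ 0.1863 -0.4907  0.2434] yaw 20.79 q6 -0.15 open 0.0916 F [0.2 0.9 0.1]
shift [ 5.39 -2.37  0.73] spin 0.323
```

Call:
step_arm(motion=[[[0.6, -0.26, 0], 0.04], [[1.3, -0.57, 0], 0.1], [[2.0, -0.9, 0.0], 0.16], [[2.8, -1.23, 0.2], 0.22], [[3.6, -1.6, 0.4], 0.28], [[4.4, -1.95, 0.6], 0.323], [[5.0, -2.2, 0.73], 0.323], [[5.39, -2.37, 0.73], 0.323], [[5.39, -2.37, 0.73], 0.323], [[5.39, -2.37, 0.73], 0.323]], hand=0, squeeze=25)

```text
time: 1.5
tool_pos: [0.4378, -0.2435, 0.1999]
tool_rot: [3.141, 0.0, 0.04]
contact_force: [-0.8, -0.1, -0.7]
opening: 0.0917
grip_force: 0.0
```

```bash
python3 - <<'E'
from h import *
c=cam("wrist"); save(c,"w1.png")
print(w2px(c,[[.438,-.243,.097]]))
E
python3 go.py 0.438 -0.243 0.088 2.3
```

```text
[[321.55295783 242.41022687]]
t 1.55 pos [ 0.4377 -0.2438  0.2   ] yaw 2.24 q6 0.87 open 0.092 F [-0.7 -0.5 -0.5]
shift [ 0.01 -0.01  1.87] spin -0.001
```

View pics/w1.png

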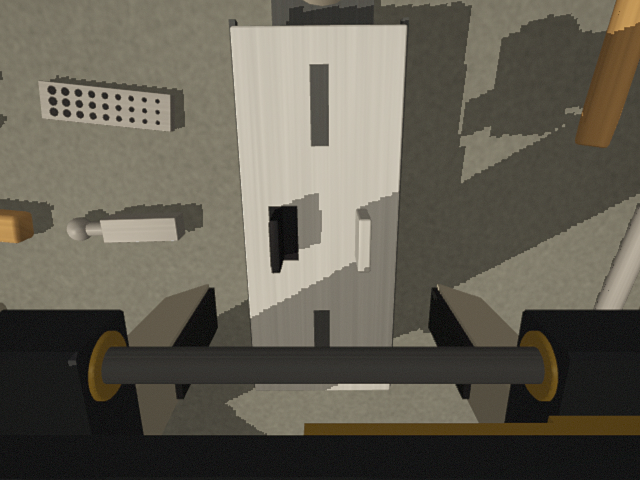

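The wrist view shows the tab at about (275,240) and the rib at about (364,240). Their middle matches the predicted (321,242), so the tool is centred. Descending.

Call:
step_arm(motion=[[[0, 0, 0.4], 0], [[0, 0, 0.8], 0], [[0, 0, 1.2], 0], [[0, 0, 1.5], 0], [[0, 0, 1.7], 0], [[0, 0, 1.85], 0], [[0, 0, 1.87], 0], [[0, 0, 1.87], 0]])

```text
time: 2.55
tool_pos: [0.4384, -0.2434, 0.0881]
tool_rot: [3.141, -0.001, 0.04]
contact_force: [0.2, -0.2, -0.3]
opening: 0.0918
grip_force: 0.0
```

Call:
step_arm(motion=[[[0, 0, 0], 0], [[0, 0, 0], 0], [[0, 0, 0], 0], [[0, 0, 0], 0], [[0, 0, 0], 0], [[0, 0, 0], 0], [[0, 0, 0], 0], [[0, 0, 0], 0], [[0, 0, 0], 0], [[0, 0, 0], 0]], hand=255, squeeze=25)

```text
time: 3.8
tool_pos: [0.4385, -0.2446, 0.0884]
tool_rot: [3.139, -0.001, 0.04]
contact_force: [-2.4, -3.9, 3.6]
opening: 0.0554
grip_force: 25.0
```

Call:
step_arm(motion=[[[0, 0, -0.1], 0], [[0, 0, -0.2], 0], [[0, 0, -0.4], 0], [[0, 0, -0.7], 0], [[0, 0, -1.0], 0], [[0, 0, -1.4], 0], [[0, 0, -1.8], 0], [[0, 0, -2.1], 0], [[0, 0, -2.2], 0], [[0, 0, -2.2], 0]])

```text
time: 5.05
tool_pos: [0.438, -0.2429, 0.2194]
tool_rot: [-3.141, 0.0, 0.04]
contact_force: [0.2, 0.5, -4.1]
opening: 0.055
grip_force: 25.0
```

```bash
python3 - <<'E'
from h import *
c=cam("top"); save(c,"t2.png",(200,160,480,370),2.8)
E
python3 go.py 0.454 0.2335 0.22 2.3
```

```text
t 5.1 pos [ 0.4378 -0.2428  0.2189] yaw 2.28 q6 0.87 open 0.0552 F [-0.6  0.1 -3.4]
shift [ 0.59 -7.92 -0.01] spin -0.0
```

View pics/t2.png

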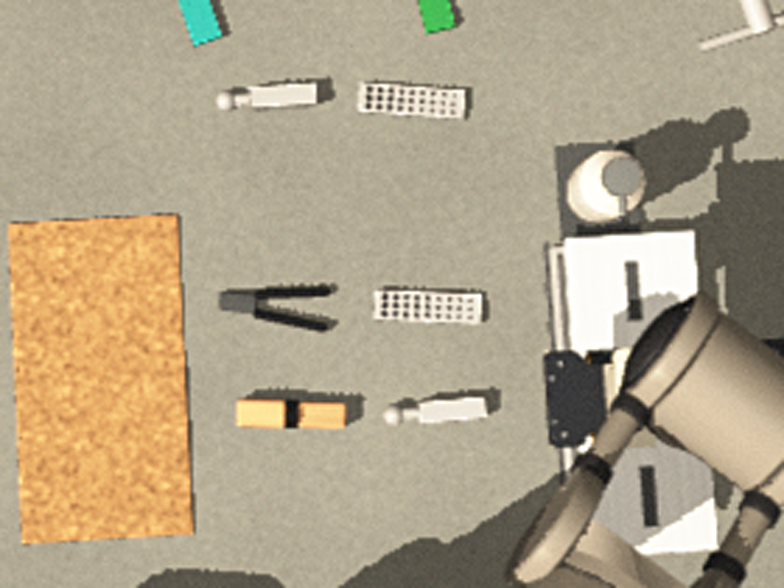

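The cover is off: the skirt has come clear of the tray and its weight is on the gripper. Carrying it to the mat.

Call:
step_arm(motion=[[[0.03, -0.4, 0], 0], [[0.1, -1.1, 0], 0], [[0.15, -1.9, 0], 0], [[0.2, -2.7, 0], 0], [[0.25, -3.5, 0], 0], [[0.3, -4.3, 0], 0], [[0.4, -5.1, 0], 0], [[0.45, -5.9, 0], 0], [[0.5, -6.6, 0], 0], [[0.55, -7.2, 0], 0]])

```text
time: 6.35
tool_pos: [0.4533, 0.1914, 0.2186]
tool_rot: [3.141, 0.002, 0.041]
contact_force: [0.7, -0.6, -3.3]
opening: 0.0552
grip_force: 25.0
```

Call:
step_arm(motion=[[[0.02, -0.3, 0], 0], [[0.04, -0.5, 0], 0], [[0.04, -0.6, 0], 0], [[0.04, -0.65, 0.3], 0], [[0.04, -0.65, 0.8], 0], [[0.04, -0.65, 1.4], 0], [[0.04, -0.65, 2.0], 0], [[0.04, -0.65, 2.2], 0], [[0.04, -0.65, 2.2], 0], [[0.04, -0.65, 2.2], 0]])

```text
time: 7.6
tool_pos: [0.4559, 0.229, 0.089]
tool_rot: [-3.141, -0.003, 0.04]
contact_force: [-0.2, 0.3, -3.3]
opening: 0.0552
grip_force: 25.0
```

```bash
python3 go.py 0.454 0.2295 0.048 2.3
```

```text
t 7.6 pos [0.4559 0.229  0.089 ] yaw 2.26 q6 1.85 open 0.0552 F [-0.2  0.3 -3.3]
shift [-0.03 -0.01  0.68] spin -0.001
```

Call:
step_arm(motion=[[[-0.02, 0, 0.2], 0], [[-0.02, 0, 0.4], 0], [[-0.02, 0, 0.55], 0], [[-0.02, 0, 0.62], 0], [[-0.02, 0, 0.66], 0], [[-0.02, 0, 0.68], 0], [[-0.02, 0, 0.68], 0]])

```text
time: 8.48
tool_pos: [0.4535, 0.2287, 0.0481]
tool_rot: [3.142, -0.0, 0.039]
contact_force: [-4.8, -3.9, 9.2]
opening: 0.0556
grip_force: 25.0
```

Call:
step_arm(motion=[[[0, 0, 0], 0], [[0, 0, 0], 0], [[0, 0, 0], 0], [[0, 0, 0], 0], [[0, 0, 0], 0], [[0, 0, 0], 0], [[0, 0, 0], 0], [[0, 0, 0], 0]], hand=0)

```text
time: 9.48
tool_pos: [0.4536, 0.2288, 0.0468]
tool_rot: [3.141, 0.0, 0.04]
contact_force: [-0.0, -0.1, 0.0]
opening: 0.0916
grip_force: 0.0
```

Call:
step_arm(motion=[[[0, 0, -0.2], 0], [[0, 0, -0.6], 0], [[0, 0, -1.2], 0], [[0, 0, -1.9], 0], [[0, 0.6, -2.4], -0.15], [[0, 1.4, -2.6], -0.3], [[0, 2.3, -2.6], -0.5], [[0, 2.9, -2.6], -0.7], [[0, 3.0, -2.6], -0.8], [[0, 3.0, -2.6], -0.8]])

```text
time: 10.72
tool_pos: [0.4609, 0.0484, 0.2037]
tool_rot: [3.141, -0.001, 0.837]
contact_force: [-0.3, 0.3, -1.3]
opening: 0.092
grip_force: 0.0
```

```bash
python3 - <<'E'
from h import *
c=cam("top"); save(c,"t3.png",(180,160,480,370),2.6)
E
python3 go.py 0.415 -0.085 0.16 93.8
```

```text
t 10.78 pos [0.4609 0.049  0.2035] yaw 47.91 q6 0.67 open 0.0918 F [0.2 0.2 1. ]
shift [-2.17  0.93  0.72] spin -0.801
```

View pics/t3.png

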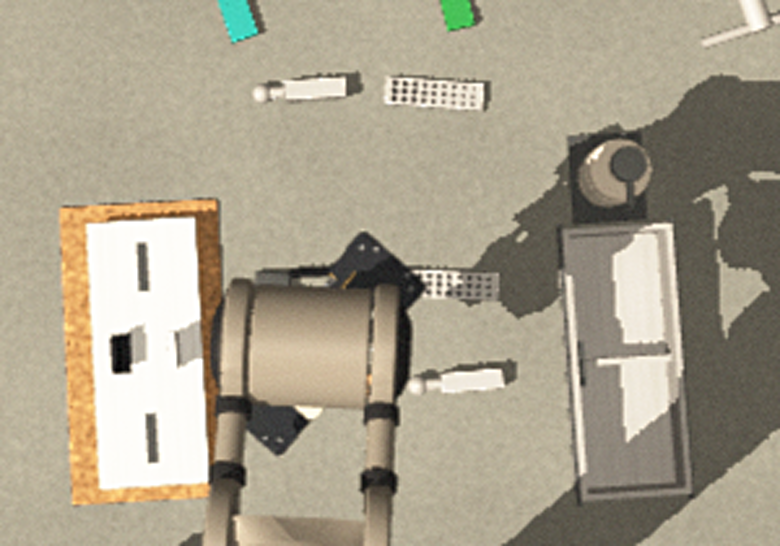

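The cover is centred on the mat and right way up. The tray is open and the divider is at about (635,358) in the crop. Now the near punch at world (0.415, -0.081), ball towards +y.

```bash
python3 go.py 0.4155 -0.093 0.1 93.8
```

```text
t 10.78 pos [0.4609 0.049  0.2035] yaw 47.91 q6 0.67 open 0.0918 F [0.2 0.2 1. ]
shift [-2.26  1.02  1.72] spin -0.801
```

Call:
step_arm(motion=[[[-0.4, 0.2, 0], -0.16], [[-0.9, 0.4, 0.1], -0.32], [[-1.4, 0.6, 0.4], -0.48], [[-1.9, 0.85, 0.8], -0.64], [[-2.26, 1.02, 1.3], -0.801], [[-2.26, 1.02, 1.6], -0.801], [[-2.26, 1.02, 1.72], -0.801], [[-2.26, 1.02, 1.72], -0.801]], hand=80)

```text
time: 11.78
tool_pos: [0.4161, -0.0922, 0.0998]
tool_rot: [-3.141, -0.0, 1.641]
contact_force: [0.0, 0.3, 0.1]
opening: 0.0632
grip_force: 0.0
```

```bash
python3 - <<'E'
from h import *
c=cam("wrist"); save(c,"w2.png")
print(w2px(c,[[.4149,-.0812,.02]]))
E
python3 go.py 0.4155 -0.093 0.022 93.8
```

```text
[[322.69713599 237.74038409]]
t 11.82 pos [ 0.4163 -0.0924  0.1002] yaw 94.02 q6 -0.47 open 0.0629 F [-0.2 -0.2  0.7]
shift [-0.01 -0.02  1.3 ] spin 0.004
```

View pics/w2.png

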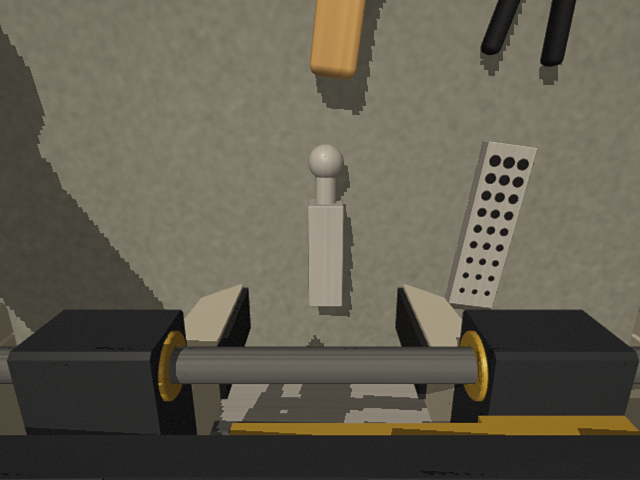

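The punch is centred between the jaws at u≈325, with the shank end at v≈306. Descending to grip.

Call:
step_arm(motion=[[[0, 0, 0.4], 0], [[0, 0, 0.8], 0], [[0, 0, 1.1], 0], [[0, 0, 1.25], 0], [[0, 0, 1.3], 0], [[0, 0, 1.3], 0]])

```text
time: 12.58
tool_pos: [0.4162, -0.0929, 0.0222]
tool_rot: [3.141, 0.0, 1.641]
contact_force: [1.0, 0.1, 0.2]
opening: 0.0628
grip_force: 0.0
```

Call:
step_arm(motion=[[[0, 0, 0], 0], [[0, 0, 0], 0], [[0, 0, 0], 0], [[0, 0, 0], 0], [[0, 0, 0], 0], [[0, 0, 0], 0], [[0, 0, -0.2], 0], [[0, 0, -0.8], 0], [[0, 0, -1.6], 0], [[0, 0, -1.6], 0]], hand=255, squeeze=30)

```text
time: 13.82
tool_pos: [0.4177, -0.0935, 0.1211]
tool_rot: [3.135, 0.003, 1.641]
contact_force: [0.8, -0.7, -2.2]
opening: 0.0195
grip_force: 30.0
```

```bash
python3 go.py 0.4155 -0.093 0.16 93.8; python3 - <<'E'
from h import *
t=np.array([.4375,-.2435]);a=np.radians(2.3);R=np.array([[np.cos(a),-np.sin(a)],[np.sin(a),np.cos(a)]])
for p in [(64.5,14),(64.5,-14),(-64.5,10),(-64.5,-10),(77,14),(77,-14)]: print(p,(t+R@np.array(p)/1000).round(4))
c=cam("top"); im=c["pixels"]; save(c,"t4.png",(380,190,460,365),3.4)
E
python3 go.py 0.513 -0.2265 0.16 182.3
```

```text
t 13.82 pos [ 0.4177 -0.0935  0.1211] yaw 94.02 q6 -0.47 open 0.0195 F [ 0.8 -0.7 -2.2]
shift [ 0.01 -0.03 -0.65] spin 0.004
(64.5, 14) [ 0.5014 -0.2269]
(64.5, -14) [ 0.5025 -0.2549]
(-64.5, 10) [ 0.3727 -0.2361]
(-64.5, -10) [ 0.3735 -0.2561]
(77, 14) [ 0.5139 -0.2264]
(77, -14) [ 0.515  -0.2544]
t 13.88 pos [ 0.4164 -0.093   0.1193] yaw 94.02 q6 -0.47 open 0.0194 F [-0.4  0.2 -1.7]
shift [-2.33  1.45 -0.67] spin -1.541
```

View pics/t4.png

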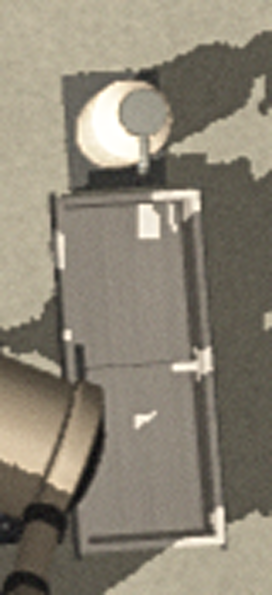

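Call:
step_arm(motion=[[[-0.1, 0.1, -0.4], -0.17], [[-0.4, 0.3, -0.67], -0.34], [[-0.8, 0.5, -0.67], -0.51], [[-1.2, 0.8, -0.67], -0.68], [[-1.6, 1.0, -0.67], -0.85], [[-2.0, 1.2, -0.67], -1.02], [[-2.2, 1.4, -0.67], -1.19], [[-2.33, 1.49, -0.67], -1.36], [[-2.33, 1.49, -0.67], -1.541], [[-2.33, 1.49, -0.67], -1.541]])

```text
time: 15.12
tool_pos: [0.514, -0.2256, 0.1562]
tool_rot: [3.14, -0.003, -3.103]
contact_force: [-0.5, -0.0, -2.6]
opening: 0.0198
grip_force: 30.0
```

```bash
python3 - <<'E'
from h import *
c=cam("wrist"); save(c,"w3.png")
c=cam("top")
W=px2w(c,np.array([[53,194],[203,190],[225,547],[80,554]])/3.4+[380,190]-.35,.062); print(W.round(4),W.mean(0))
E
python3 go.py 0.5155 -0.2264 0.029 182.3
```

```text
[[ 0.5694 -0.182   0.062 ]
 [ 0.5706 -0.2948  0.062 ]
 [ 0.305  -0.3036  0.062 ]
 [ 0.3017 -0.1958  0.062 ]] [ 0.4367026  -0.24404927  0.062     ]
t 15.22 pos [ 0.5142 -0.2256  0.1569] yaw -177.91 q6 -2.16 open 0.02 F [-0.   0.8 -1.9]
shift [-0.02 -0.02  2.13] spin -0.004
```

View pics/w3.png

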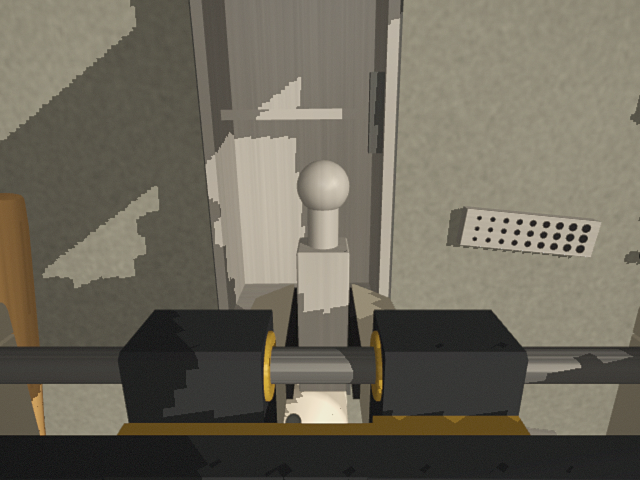

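The punch is held ball-forward over the +x bay, with the divider at v≈113. Lowering it.

Call:
step_arm(motion=[[[0, 0, 0.5], 0], [[0, 0, 1.0], 0], [[0, 0, 1.4], 0], [[0, 0, 1.8], 0], [[0, 0, 2.0], 0], [[0, 0, 2.08], 0], [[0, 0, 2.12], 0], [[0, 0, 2.12], 0]])

```text
time: 16.23
tool_pos: [0.5151, -0.2262, 0.0313]
tool_rot: [-3.141, 0.001, -3.102]
contact_force: [0.9, 0.3, -1.4]
opening: 0.0196
grip_force: 30.0
```

Call:
step_arm(motion=[[[0, 0, 0], 0], [[0, 0, 0], 0], [[0, 0, 0], 0], [[0, 0, -0.3], 0], [[0, 0, -0.6], 0], [[0, 0, -0.7], 0]], hand=180)

```text
time: 16.98
tool_pos: [0.5154, -0.2263, 0.0738]
tool_rot: [-3.14, 0.002, -3.101]
contact_force: [0.1, -0.5, -0.3]
opening: 0.0271
grip_force: 0.0
```

Call:
step_arm(motion=[[[0, -0.3, 0], 0], [[0.08, -0.6, 0], 0], [[0.08, -0.6, 0], 0], [[0.08, -0.6, 0.4], 0], [[0.08, -0.6, 0.7], 0], [[0.08, -0.6, 0.73], 0], [[0.08, -0.5, 0.73], 0], [[0.08, -0.4, 0.73], 0], [[0.08, -0.3, 0.73], 0], [[0.08, -0.2, 0.73], 0]], hand=255)

```text
time: 18.23
tool_pos: [0.5109, -0.238, 0.0295]
tool_rot: [-3.141, 0.001, -3.101]
contact_force: [0.2, -1.4, 0.6]
opening: 0.0004
grip_force: 1.0
```

Call:
step_arm(motion=[[[0, 0.05, 0], 0], [[0, 0.1, 0], 0], [[0, 0.1, 0], 0], [[0, 0, 0], 0], [[0, 0, -0.7], 0], [[0, 0, -1.4], 0], [[-0.5, 0, -2], 0.1], [[0, 1, -2], 0.2], [[0, 2, -2], 0.3], [[0, 2.5, -2], 0.4]])

```text
time: 19.48
tool_pos: [0.5032, -0.0858, 0.1486]
tool_rot: [3.141, -0.002, 2.78]
contact_force: [0.2, -0.2, 0.6]
opening: 0.0004
grip_force: 0.0
```

```bash
python3 - <<'E'
from h import *
c=cam("wrist"); save(c,"w4.png"); c=cam("top"); im=c["pixels"]
g=cv2.cvtColor(im,cv2.COLOR_RGB2GRAY); bg=cv2.medianBlur(g,31)
m=(g.astype(int)>bg.astype(int)+18).astype(np.uint8); m[:,:272]=0;m[:,390:]=0;m[:185]=0;m[360:]=0
m=cv2.morphologyEx(m,cv2.MORPH_CLOSE,np.ones((4,4)))
for r in rect(c,m,.013,30): print(r)
cv2.imwrite("pics/t5.png",cv2.resize(im[160:370,260:460,::-1],None,fx=2.8,fy=2.8,interpolation=2))
E
python3 go.py 0.7 -.06 .2 94
```

```text
(array([349.2,   3. ]), -15.0, array([19.6, 38.8], dtype=float32), array([324., 334.]))
(array([ 348.3, -141.3]), 30.7, array([41.5, 85.7], dtype=float32), array([378., 332.]))
(array([373.6, -64. ]), 82.2, array([52.6, 76.2], dtype=float32), array([345., 326.]))
(array([412.9,  24.1]), 89.0, array([20.8, 39.1], dtype=float32), array([316., 309.]))
(array([415.2,  82.8]), 89.0, array([23.3, 41.8], dtype=float32), array([293., 309.]))
(array([535.5,  11.9]), -21.4, array([13.8, 37.4], dtype=float32), array([320., 262.]))
(array([527.1, -57.7]), -19.5, array([33.2, 71.3], dtype=float32), array([345., 265.]))
(array([ 569.4, -160.8]), 88.7, array([21.1, 26.3], dtype=float32), array([386., 248.]))
(array([713.6,  72.3]), -88.1, array([18.8, 92.9], dtype=float32), array([296., 195.]))
(array([707. , -63.5]), 84.4, array([ 27.2, 101.3], dtype=float32), array([347., 196.]))
t 19.57 pos [ 0.5036 -0.0854  0.1486] yaw 159.48 q6 -1.53 open 0.0005 F [ 0.2 -1.3 -0.1]
shift [-2.92  1.54 -0.86] spin 1.143
```

View pics/t5.png

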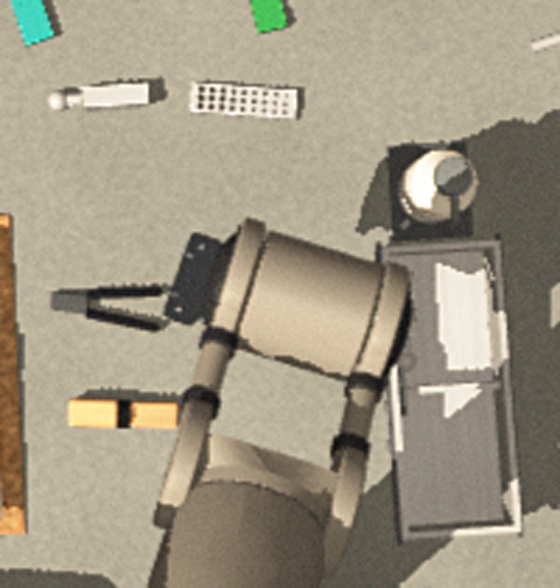

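The first punch's ball shows at (405,360), along the +y wall. Next is the far punch at (0.7136, 0.0723), unmoved.

```bash
python3 go.py 0.7145 .057 .12 91.9
```

```text
t 19.57 pos [ 0.5036 -0.0854  0.1486] yaw 159.48 q6 -1.53 open 0.0005 F [ 0.2 -1.3 -0.1]
shift [-2.46  3.45  0.47] spin 1.18
```

Call:
step_arm(motion=[[[-0.25, 0.35, 0], 0.17], [[-0.7, 1.0, 0], 0.34], [[-1.2, 1.7, 0.1], 0.51], [[-1.7, 2.4, 0.2], 0.68], [[-2.1, 3.0, 0.3], 0.85], [[-2.4, 3.35, 0.4], 1.02], [[-2.46, 3.45, 0.47], 1.18], [[-2.46, 3.45, 0.47], 1.18], [[-2.46, 3.45, 0.47], 1.18]], hand=80)

```text
time: 20.7
tool_pos: [0.7153, 0.0524, 0.1205]
tool_rot: [-3.141, 0.0, 1.605]
contact_force: [-0.5, -0.4, -0.7]
opening: 0.0632
grip_force: 0.0
```

```bash
python3 go.py 0.7145 .057 .022 91.9; python3 - <<'E'
from h import *
c=cam("wrist"); im=c["pixels"]; save(c,"w5.png")
g=cv2.cvtColor(im,cv2.COLOR_RGB2GRAY)[:290]; bg=cv2.medianBlur(g,101)
m=(g.astype(int)>bg.astype(int)+22).astype(np.uint8); m=cv2.morphologyEx(m,cv2.MORPH_CLOSE,np.ones((5,5)))
for r in rect(c,m,.015,600): print(r)
E
```

```text
t 20.7 pos [0.7153 0.0524 0.1205] yaw 91.93 q6 -0.07 open 0.0632 F [-0.5 -0.4 -0.7]
shift [ 0.08 -0.01  1.64] spin 0.001
(array([523. ,  56.1]), 78.7, array([14.5, 48.2], dtype=float32), array([ 17., 226.]))
(array([713.5,  66. ]), -86.9, array([19.4, 77.8], dtype=float32), array([321., 220.]))
```

Call:
step_arm(motion=[[[0.08, -0.01, 0.4], 0], [[0.08, -0.02, 0.9], 0], [[0.08, -0.02, 1.3], 0], [[0.08, -0.02, 1.55], 0], [[0.08, -0.02, 1.63], 0], [[0.08, -0.02, 1.63], 0]])

```text
time: 21.5
tool_pos: [0.7145, 0.0581, 0.0235]
tool_rot: [3.141, 0.0, 1.602]
contact_force: [-0.0, 0.5, 0.1]
opening: 0.0631
grip_force: 0.0
```

Call:
step_arm(motion=[[[0, 0, 0], 0], [[0, 0, 0], 0], [[0, 0, 0], 0], [[0, 0, 0], 0], [[0, 0, 0], 0], [[0, 0, 0], 0], [[0, 0, -0.2], 0], [[0, 0, -0.8], 0], [[0, 0, -1.6], 0], [[0, 0, -2.2], 0]], hand=255, squeeze=30)

```text
time: 22.75
tool_pos: [0.7145, 0.0582, 0.1579]
tool_rot: [3.139, 0.0, 1.602]
contact_force: [0.4, 0.1, -1.8]
opening: 0.0197
grip_force: 30.0
```

```bash
python3 go.py 0.516 -0.254 0.17 182.3
```

```text
t 22.75 pos [0.7145 0.0582 0.1579] yaw 91.78 q6 -0.06 open 0.0197 F [ 0.4  0.1 -1.8]
shift [-5.1  -3.47 -0.21] spin 1.562
```

Call:
step_arm(motion=[[[-0.1, -0.2, -0.4], -0.1], [[-0.4, -0.6, -0.8], -0.25], [[-0.8, -1.2, -1.0], -0.4], [[-1.2, -1.8, -1.0], -0.57], [[-1.6, -2.4, -1.0], -0.74], [[-2.0, -2.9, -1.0], -0.91], [[-2.3, -3.4, -1.0], -1.08], [[-2.5, -3.6, -1.0], -1.25], [[-2.8, -3.6, -1.0], -1.42], [[-3.2, -3.6, -1.0], -1.58]])

```text
time: 24.0
tool_pos: [0.504, -0.1407, 0.2159]
tool_rot: [-3.141, 0.001, -3.095]
contact_force: [0.6, -0.8, -2.2]
opening: 0.0197
grip_force: 30.0
```

```bash
python3 go.py 0.516 -0.254 0.19 182.3
```

```text
t 24.0 pos [ 0.504  -0.1407  0.2159] yaw -177.36 q6 -2.04 open 0.0197 F [ 0.6 -0.8 -2.2]
shift [-0.11 -1.9   0.43] spin 0.006
```

Call:
step_arm(motion=[[[0, -0.4, 0], 0], [[-0.05, -1.0, 0], 0], [[-0.11, -1.5, 0.2], 0], [[-0.11, -1.8, 0.43], 0], [[-0.11, -1.9, 0.43], 0], [[-0.11, -1.9, 0.43], 0], [[-0.11, -1.9, 0.43], 0]])

```text
time: 24.88
tool_pos: [0.5156, -0.2532, 0.1897]
tool_rot: [-3.141, 0.001, -3.101]
contact_force: [-0.5, 0.4, -2.5]
opening: 0.0199
grip_force: 30.0
```

```bash
python3 go.py 0.516 -0.254 0.03 182.3; python3 - <<'E'
from h import *
c=cam("wrist"); save(c,"w6.png")
E
```

```text
t 24.88 pos [ 0.5156 -0.2532  0.1897] yaw -177.65 q6 -2.2 open 0.0199 F [-0.5  0.4 -2.5]
shift [-0.   -0.01  2.66] spin 0.001
```

View pics/w6.png

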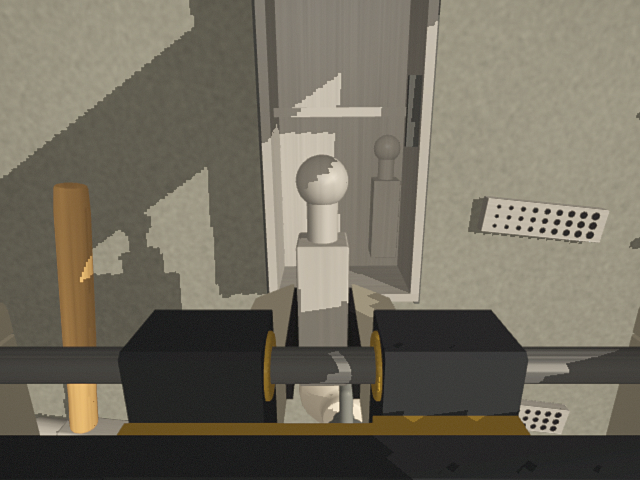

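The first punch lies straight along the +y wall at (385,200), so there is room for the second. Lowering.

Call:
step_arm(motion=[[[0, -0.01, 0.6], 0], [[0, -0.01, 1.2], 0], [[0, -0.01, 1.8], 0], [[0, -0.01, 2.2], 0], [[0, -0.01, 2.5], 0], [[0, -0.01, 2.6], 0], [[0, -0.01, 2.65], 0], [[0, -0.01, 2.65], 0]])

```text
time: 25.92
tool_pos: [0.5158, -0.2547, 0.0308]
tool_rot: [-3.141, 0.001, -3.101]
contact_force: [-0.6, 0.0, -1.0]
opening: 0.0196
grip_force: 30.0
```

Call:
step_arm(motion=[[[0, 0, 0], 0], [[0, 0, 0], 0], [[0, 0, 0], 0], [[0, 0, -0.3], 0], [[0, 0, -1.0], 0], [[0, 0, -1.9], 0], [[0, 0.3, -2.7], 0.1], [[0, 1.2, -2.9], 0.3], [[0, 2.2, -2.9], 0.5], [[0, 3.2, -2.9], 0.68]], hand=180)

```text
time: 27.18
tool_pos: [0.5082, -0.067, 0.2052]
tool_rot: [3.141, 0.002, 2.538]
contact_force: [0.3, 0.8, -0.4]
opening: 0.0271
grip_force: 0.0
```

```bash
cat > look.py <<'E'
from h import *
c=cam("top"); im=c["pixels"]; g=cv2.cvtColor(im,cv2.COLOR_RGB2GRAY); bg=cv2.medianBlur(g,31)
m=(g.astype(int)>bg.astype(int)+18).astype(np.uint8); m[:,:272]=0;m[:,390:]=0;m[:185]=0;m[360:]=0
m=cv2.morphologyEx(m,cv2.MORPH_CLOSE,np.ones((4,4)))
for r in rect(c,m,.010,30): print(r)
E
python3 look.py; python3 go.py .512 -.0756 .12 89
```

```text
(array([324.9,  31.3]), -13.5, array([18.9, 54. ], dtype=float32), array([313., 343.]))
(array([ 322.9, -142.5]), -35.8, array([38. , 97.6], dtype=float32), array([380., 343.]))
(array([ 353.2, -112.7]), 51.3, array([30.3, 31.7], dtype=float32), array([367., 332.]))
(array([332.8, -25.9]), 53.2, array([34.1, 90.3], dtype=float32), array([336., 338.]))
(array([410.4,  33.4]), -1.0, array([20.9, 26. ], dtype=float32), array([312., 310.]))
(array([415.3,  82.8]), 84.3, array([22. , 43.4], dtype=float32), array([293., 309.]))
(array([515.7,  17. ]), -81.5, array([17.2, 30.6], dtype=float32), array([318., 269.]))
(array([ 486.8, -163.1]), -1.3, array([18.4, 76. ], dtype=float32), array([387., 279.]))
(array([534.4, -35.5]), -13.5, array([33. , 87.2], dtype=float32), array([336., 261.]))
(array([707.3, -63.6]), 84.4, array([ 27.4, 101.5], dtype=float32), array([347., 196.]))
t 27.23 pos [ 0.5071 -0.0607  0.205 ] yaw 144.91 q6 -1.23 open 0.0272 F [-2.1  6.3  0. ]
shift [-0.21 -0.16  1.42] spin 0.976
```

Call:
step_arm(motion=[[[-0.1, -0.1, 0.3], 0.17], [[-0.21, -0.16, 0.6], 0.34], [[-0.21, -0.16, 0.9], 0.51], [[-0.21, -0.16, 1.2], 0.68], [[-0.21, -0.16, 1.42], 0.85], [[-0.21, -0.16, 1.42], 0.976], [[-0.21, -0.16, 1.42], 0.976], [[-0.21, -0.16, 1.42], 0.976]], hand=80)

```text
time: 28.22
tool_pos: [0.5135, -0.0837, 0.1194]
tool_rot: [3.141, 0.0, 1.571]
contact_force: [0.1, -0.5, 0.7]
opening: 0.0631
grip_force: 0.0
```

```bash
python3 - <<'E'
from h import *
c=cam("wrist"); save(c,"w7.png")
print(w2px(c,[[.512,-.0756,.01]]))
im=c["pixels"]; g=cv2.cvtColor(im,cv2.COLOR_RGB2GRAY)[:310]; bg=cv2.medianBlur(g,151)
m=(g.astype(int)>bg.astype(int)+20).astype(np.uint8); m=cv2.morphologyEx(m,cv2.MORPH_CLOSE,np.ones((15,15)))
for r in rect(c,m,.01,600): print(r)
E
python3 go.py .512 -.0756 .02 89
```

```text
[[320.79258245 228.04464028]]
(array([ 583.4, -128.3]), -19.6, array([15.6, 39.6], dtype=float32), array([426., 299.]))
(array([ 442.7, -128.7]), 20.2, array([15.8, 39. ], dtype=float32), array([219., 300.]))
(array([513.4, -72.3]), 86.4, array([27.5, 99.8], dtype=float32), array([323., 218.]))
(array([711. , -60.9]), 84.8, array([32.1, 99.6], dtype=float32), array([624., 209.]))
(array([408.7,  31.3]), 83.0, array([22.4, 43.7], dtype=float32), array([137.,  42.]))
t 28.27 pos [ 0.5135 -0.0836  0.1193] yaw 89.99 q6 -0.31 open 0.063 F [0.6 0.9 0.5]
shift [ 0.13 -0.03  1.66] spin 0.017
```

View pics/w7.png

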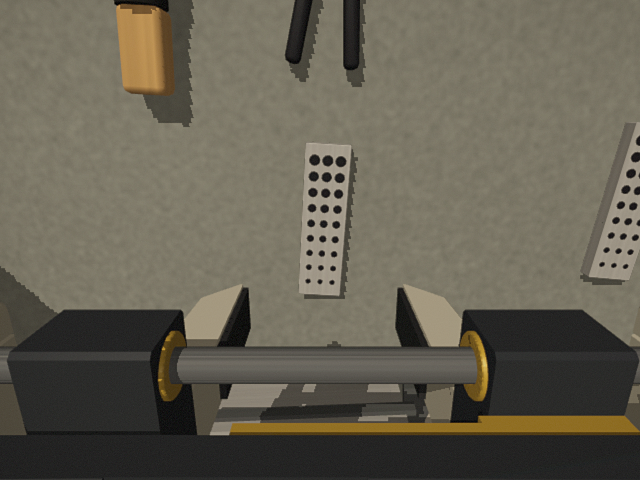

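Drawplate at (323,218), world (0.513, -0.073), yaw 86.4°. Gripping at its centre.

Call:
step_arm(motion=[[[0.17, -0.01, 0.4], 0.063], [[0.17, -0.01, 0.8], 0.063], [[0.17, -0.01, 1.2], 0.063], [[0.17, -0.01, 1.5], 0.063], [[0.17, -0.01, 1.62], 0.063], [[0.17, -0.01, 1.66], 0.063], [[0.17, -0.01, 1.66], 0.063]])

```text
time: 29.15
tool_pos: [0.5131, -0.0734, 0.0199]
tool_rot: [3.141, 0.0, 1.506]
contact_force: [0.7, 0.4, -0.2]
opening: 0.0629
grip_force: 0.0
```

Call:
step_arm(motion=[[[0, 0, 0], 0], [[0, 0, 0], 0], [[0, 0, 0], 0], [[0, 0, 0], 0], [[0, 0, 0], 0], [[0, 0, -0.1], 0], [[0, 0, -0.4], 0], [[0, 0, -1.0], 0], [[0, 0, -1.7], 0], [[0, 0, -2.3], 0]], hand=255, squeeze=35)

```text
time: 30.4
tool_pos: [0.5124, -0.0732, 0.1589]
tool_rot: [-3.142, 0.0, 1.505]
contact_force: [-0.3, -0.2, -2.5]
opening: 0.0274
grip_force: 35.0
```

```bash
python3 go.py .3725 -.2364 .16 2.3
```

```text
t 30.4 pos [ 0.5124 -0.0732  0.1589] yaw 86.26 q6 -0.22 open 0.0274 F [-0.3 -0.2 -2.5]
shift [-2.87 -2.15 -0.02] spin 1.465
```

Call:
step_arm(motion=[[[-0.2, -0.15, 0], 0.16], [[-0.6, -0.4, 0], 0.33], [[-1.0, -0.75, 0], 0.5], [[-1.4, -1.05, 0], 0.67], [[-1.8, -1.35, 0], 0.84], [[-2.2, -1.65, 0], 1.01], [[-2.6, -1.95, 0], 1.18], [[-2.87, -2.15, 0], 1.35], [[-2.87, -2.15, 0], 1.465], [[-2.87, -2.15, 0], 1.465]])

```text
time: 31.65
tool_pos: [0.3723, -0.2366, 0.1574]
tool_rot: [-3.141, 0.0, 0.041]
contact_force: [0.4, 0.3, -2.4]
opening: 0.0276
grip_force: 35.0
```

```bash
python3 - <<'E'
from h import *
c=cam("wrist"); save(c,"w8.png",(60,0,640,480))
E
python3 go.py .3725 -.2364 .0275 2.3
```

```text
t 31.7 pos [ 0.3725 -0.2365  0.1574] yaw 2.45 q6 0.79 open 0.0275 F [ 0.  -0.3 -1.9]
shift [ 0.   -0.    2.16] spin 0.003
```

View pics/w8.png

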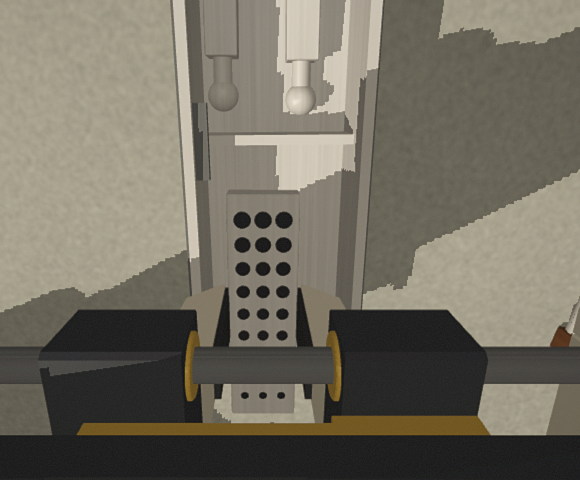

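Both punches lie in their bay behind the divider (v≈140), and the plate is held over the -x bay. Lowering it. Only one picture view is left, so I'll work from numbers from here.

Call:
step_arm(motion=[[[0, 0, 0.5], 0], [[0, 0, 1.0], 0], [[0, 0, 1.5], 0], [[0, 0, 1.8], 0], [[0, 0, 2.0], 0], [[0, 0, 2.1], 0], [[0, 0, 2.15], 0], [[0, 0, 2.15], 0]])

```text
time: 32.7
tool_pos: [0.3729, -0.2368, 0.0286]
tool_rot: [3.141, -0.0, 0.041]
contact_force: [-0.6, -0.1, -1.8]
opening: 0.0271
grip_force: 35.0
```

Call:
step_arm(motion=[[[0, 0, 0], 0], [[0, 0, 0], 0], [[0, 0, 0], 0], [[0, 0, -0.2], 0], [[0, 0, -0.5], 0], [[0, 0, -0.6], 0]], hand=165)

```text
time: 33.45
tool_pos: [0.3733, -0.2371, 0.0657]
tool_rot: [3.14, -0.002, 0.04]
contact_force: [1.2, -0.9, 0.1]
opening: 0.0323
grip_force: 0.0
```

Call:
step_arm(motion=[[[0, 0.3, 0], 0], [[0, 0.57, 0], 0], [[0, 0.57, 0], 0], [[0, 0.57, 0.3], 0], [[0, 0.57, 0.5], 0], [[0, 0.57, 0.6], 0], [[0, 0.57, 0.64], 0], [[0, 0.57, 0.64], 0], [[0, 0.5, 0.64], 0], [[0, 0.42, 0.64], 0]], hand=255)

```text
time: 34.7
tool_pos: [0.3739, -0.2616, 0.0262]
tool_rot: [3.141, -0.0, 0.04]
contact_force: [0.1, 0.8, 0.8]
opening: 0.0005
grip_force: 0.0
```

Call:
step_arm(motion=[[[0, -0.08, 0], 0], [[0, -0.16, 0], 0], [[0, -0.22, 0], 0], [[0, -0.26, 0], 0], [[0, -0.26, 0], 0]])

```text
time: 35.33
tool_pos: [0.3733, -0.2462, 0.026]
tool_rot: [3.141, -0.0, 0.04]
contact_force: [1.2, -0.8, 1.9]
opening: 0.0001
grip_force: 1.1
```

Call:
step_arm(motion=[[[0, 0.05, 0], 0], [[0, 0.05, -0.5], 0], [[0, 0.05, -1.2], 0], [[0, 0.05, -2.0], 0], [[0, -0.5, -2.5], -0.15], [[0, -1.2, -2.5], -0.3], [[0, -2.0, -2.5], -0.45], [[0, -2.5, -2.5], -0.6], [[0, -3, -2.5], -0.78], [[0, -3, -2.5], -0.95]])

```text
time: 36.58
tool_pos: [0.3649, -0.0645, 0.1756]
tool_rot: [-3.139, 0.0, 0.999]
contact_force: [0.5, -0.2, -0.1]
opening: 0.0006
grip_force: 0.0
```

```bash
python3 - <<'E'
from h import *
c=cam("wrist"); save(c,"w9.png")
E
python3 look.py;  python3 go.py .707 -.0635 .13 84.6
```

```text
(array([ 295.9, -157.5]), -1.3, array([20.8, 36.1], dtype=float32), array([387., 353.]))
(array([320.2, -33.9]), 2.8, array([50.4, 83.6], dtype=float32), array([339., 344.]))
(array([ 377.4, -155.4]), -1.3, array([28.7, 38.9], dtype=float32), array([386., 322.]))
(array([ 395.2, -113.5]), 62.6, array([33.8, 45.6], dtype=float32), array([368., 315.]))
(array([412.8,  24.2]), 89.0, array([20.8, 39.2], dtype=float32), array([316., 309.]))
(array([415.1,  82.9]), 89.0, array([23.4, 41.8], dtype=float32), array([293., 309.]))
(array([707.5, -63.6]), 84.4, array([ 27. , 101.5], dtype=float32), array([347., 196.]))
t 36.67 pos [ 0.3654 -0.0658  0.1757] yaw 56.88 q6 0.19 open 0.0004 F [ 0.   0.1 -0.6]
shift [3.14 4.75 0.76] spin -0.484
```

Call:
step_arm(motion=[[[0.3, 0.4, 0], -0.1], [[0.8, 1.1, 0], -0.2], [[1.3, 1.9, 0.1], -0.3], [[1.8, 2.7, 0.3], -0.4], [[2.3, 3.4, 0.5], -0.484], [[2.7, 4.1, 0.7], -0.484], [[3.0, 4.6, 0.76], -0.484], [[3.14, 4.75, 0.76], -0.484], [[3.14, 4.75, 0.76], -0.484], [[3.14, 4.75, 0.76], -0.484]], hand=80)

```text
time: 37.92
tool_pos: [0.7067, -0.0655, 0.1299]
tool_rot: [-3.14, -0.0, 1.472]
contact_force: [-0.3, -0.7, 0.2]
opening: 0.063
grip_force: 0.0
```

```bash
python3 - <<'E'
from h import *
c=cam("wrist"); save(c,"w10.png")
im=c["pixels"]; g=cv2.cvtColor(im,cv2.COLOR_RGB2GRAY)[:310]; bg=cv2.medianBlur(g,151)
m=(g.astype(int)>bg.astype(int)+20).astype(np.uint8); m=cv2.morphologyEx(m,cv2.MORPH_CLOSE,np.ones((15,15)))
for r in rect(c,m,.01,600): print(r)
E
python3 go.py .707 -.0625 .0195 84.6
```

```text
(array([ 628. , -108.3]), 14.6, array([16.4, 40.7], dtype=float32), array([219., 300.]))
(array([ 808. , -115.9]), -5.6, array([30. , 98.8], dtype=float32), array([473., 298.]))
(array([708.3, -60.9]), 84.7, array([27.4, 99.6], dtype=float32), array([325., 223.]))
t 37.98 pos [ 0.7067 -0.0655  0.1303] yaw 84.38 q6 -0.1 open 0.0629 F [ 0.6  0.7 -0.7]
shift [0.05 0.   1.85] spin -0.004
```

Call:
step_arm(motion=[[[0.06, 0.01, 0.4], 0], [[0.06, 0.01, 0.9], 0], [[0.06, 0.01, 1.4], 0], [[0.06, 0.01, 1.7], 0], [[0.06, 0.01, 1.8], 0], [[0.06, 0.01, 1.84], 0], [[0.06, 0.01, 1.84], 0]])

```text
time: 38.85
tool_pos: [0.709, -0.0617, 0.021]
tool_rot: [3.14, 0.0, 1.474]
contact_force: [-0.6, 0.3, -0.2]
opening: 0.0632
grip_force: 0.0
```

Call:
step_arm(motion=[[[0, 0, 0], 0], [[0, 0, 0], 0], [[0, 0, 0], 0], [[0, 0, 0], 0], [[0, 0, 0], 0], [[0, 0, -0.1], 0], [[0, 0, -0.4], 0], [[0, 0, -1.0], 0], [[0, 0, -1.9], 0], [[0, 0, -2.8], 0]], hand=255)

```text
time: 40.1
tool_pos: [0.7082, -0.0615, 0.1908]
tool_rot: [3.141, 0.0, 1.474]
contact_force: [0.9, 0.3, -2.8]
opening: 0.0273
grip_force: 35.0
```

```bash
python3 go.py .42 -.1 .19 2.3;python3 go.py .373 -.2565 .19 2.3
```

```text
t 40.1 pos [ 0.7082 -0.0615  0.1908] yaw 84.48 q6 -0.1 open 0.0273 F [ 0.9  0.3 -2.8]
shift [-1.1  -4.72  0.01] spin 1.434
t 40.1 pos [ 0.7082 -0.0615  0.1908] yaw 84.48 q6 -0.1 open 0.0273 F [ 0.9  0.3 -2.8]
shift [-3.77 -5.25  0.01] spin 1.434
```

Call:
step_arm(motion=[[[-0.1, -0.4, 0], 0.14], [[-0.25, -1.1, 0], 0.3], [[-0.45, -1.9, 0], 0.46], [[-0.6, -2.7, 0], 0.62], [[-0.8, -3.5, 0], 0.78], [[-1.1, -4.2, 0], 0.94], [[-1.6, -4.8, 0], 1.1], [[-2.2, -5.1, 0], 1.26], [[-2.9, -5.25, 0], 1.434], [[-3.5, -5.25, 0], 1.434]])

```text
time: 41.35
tool_pos: [0.3741, -0.2418, 0.1895]
tool_rot: [3.14, -0.002, 0.038]
contact_force: [0.6, 0.4, -2.0]
opening: 0.0276
grip_force: 35.0
```

```bash
python3 go.py .373 -.2564 .1 2.3
```

```text
t 41.35 pos [ 0.3741 -0.2418  0.1895] yaw 2.17 q6 0.79 open 0.0276 F [ 0.6  0.4 -2. ]
shift [-0.03  0.24  1.49] spin -0.002
```

Call:
step_arm(motion=[[[-0.02, 0.15, 0], 0], [[-0.03, 0.24, 0.4], 0], [[-0.03, 0.24, 0.9], 0], [[-0.03, 0.24, 1.3], 0], [[-0.03, 0.24, 1.49], 0], [[-0.03, 0.24, 1.49], 0], [[-0.03, 0.24, 1.49], 0]])

```text
time: 42.22
tool_pos: [0.374, -0.2551, 0.0995]
tool_rot: [3.14, -0.001, 0.041]
contact_force: [0.9, -0.1, -2.5]
opening: 0.0273
grip_force: 35.0
```

```bash
python3 - <<'E'
from h import *
c=cam("wrist"); save(c,"w11.png"); im=c["pixels"]
# dark catch strip not needed: find holes (dark dots) of the plates in the tray
g=cv2.cvtColor(im,cv2.COLOR_RGB2GRAY)[:300]
k=cv2.findContours((g<50).astype(np.uint8),cv2.RETR_EXTERNAL,cv2.CHAIN_APPROX_NONE)[0]
for q in k:
    a=cv2.contourArea(q)
    if 8<a<600:
        u=q[:,0].mean(0); print(a,u.round(),px2w(c,u,.016)[0,:2].round(3))
E
python3 go.py .373 -.2564 .0355 2.3
```

```text
35.0 [359. 294.] [ 0.349 -0.279]
33.0 [286. 294.] [ 0.347 -0.234]
95.0 [342. 291.] [ 0.35  -0.268]
96.0 [322. 291.] [ 0.35  -0.256]
97.0 [303. 291.] [ 0.349 -0.244]
19.5 [267. 285.] [ 0.353 -0.222]
19.0 [253. 284.] [ 0.353 -0.214]
25.0 [279. 269.] [ 0.363 -0.23 ]
27.0 [266. 269.] [ 0.363 -0.222]
24.0 [252. 269.] [ 0.363 -0.214]
121.0 [342. 268.] [ 0.365 -0.267]
119.0 [322. 268.] [ 0.365 -0.256]
122.0 [302. 269.] [ 0.364 -0.244]
30.5 [279. 253.] [ 0.373 -0.23 ]
32.0 [265. 253.] [ 0.373 -0.222]
32.0 [252. 253.] [ 0.373 -0.214]
146.5 [343. 245.] [ 0.38  -0.267]
151.0 [322. 245.] [ 0.38  -0.255]
150.0 [302. 245.] [ 0.379 -0.243]
41.0 [279. 237.] [ 0.383 -0.229]
41.5 [265. 237.] [ 0.383 -0.221]
41.5 [251. 237.] [ 0.383 -0.213]
53.0 [278. 220.] [ 0.393 -0.229]
54.0 [264. 220.] [ 0.393 -0.221]
53.0 [250. 220.] [ 0.393 -0.213]
176.0 [301. 220.] [ 0.394 -0.242]
179.0 [343. 220.] [ 0.395 -0.266]
178.0 [322. 220.] [ 0.394 -0.254]
61.0 [278. 203.] [ 0.403 -0.229]
63.0 [263. 203.] [ 0.403 -0.221]
64.0 [249. 203.] [ 0.403 -0.213]
77.5 [277. 185.] [ 0.413 -0.228]
77.5 [263. 185.] [ 0.413 -0.22 ]
77.5 [248. 185.] [ 0.413 -0.212]
9.0 [213. 184.] [ 0.412 -0.193]
t 42.27 pos [ 0.374  -0.2551  0.0995] yaw 2.33 q6 0.76 open 0.0277 F [-0.3 -1.  -1.7]
shift [-0.02  0.02  1.07] spin 0.001
```

The first plate is flat along tray y ≈ +24. I'll release the second with the tips just above the first plate's top.

Call:
step_arm(motion=[[[-0.02, 0.05, 0.3], 0], [[-0.02, 0.05, 0.6], 0], [[-0.02, 0.05, 0.85], 0], [[-0.02, 0.05, 1.0], 0], [[-0.02, 0.05, 1.06], 0], [[-0.02, 0.05, 1.06], 0], [[-0.02, 0.05, 1.06], 0]])

```text
time: 43.15
tool_pos: [0.3727, -0.2581, 0.0354]
tool_rot: [3.141, -0.001, 0.041]
contact_force: [-0.6, -0.2, -3.0]
opening: 0.0277
grip_force: 35.0
```

Call:
step_arm(motion=[[[0, 0, 0], 0], [[0, 0, 0], 0], [[0, 0, 0], 0], [[0, 0, 0], 0], [[0, 0, -0.2], 0], [[0, 0, -0.7], 0], [[0, 0, -1.3], 0], [[0, 0, -2.0], 0], [[0, 0, -2.6], 0], [[0, 0, -2.6], 0]], hand=165)

```text
time: 44.4
tool_pos: [0.3735, -0.2588, 0.1942]
tool_rot: [3.137, -0.005, 0.041]
contact_force: [0.3, -0.1, -0.8]
opening: 0.0327
grip_force: 0.0
```

```bash
python3 - <<'E'
from h import *
c=cam("wrist"); save(c,"w12.png"); im=c["pixels"]
g=cv2.cvtColor(im,cv2.COLOR_RGB2GRAY)[:340]
k=cv2.findContours((g<50).astype(np.uint8),cv2.RETR_EXTERNAL,cv2.CHAIN_APPROX_NONE)[0]
P=np.array([px2w(c,q[:,0].mean(0),.016)[0,:2] for q in k if 6<cv2.contourArea(q)<300])
P=P[(P[:,0]>.3)&(P[:,0]<.44)&(P[:,1]<-.2)&(P[:,1]>-.29)]
print(P[np.argsort(P[:,1])].round(3).tolist())
E
python3 go.py .622 -.238 .22 2.3
```

```text
[[0.353, -0.267], [0.363, -0.267], [0.373, -0.266], [0.383, -0.266], [0.393, -0.265], [0.403, -0.265], [0.413, -0.265], [0.353, -0.259], [0.363, -0.259], [0.373, -0.258], [0.383, -0.258], [0.393, -0.258], [0.403, -0.257], [0.413, -0.257], [0.353, -0.251], [0.362, -0.251], [0.372, -0.25], [0.383, -0.25], [0.392, -0.249], [0.403, -0.249], [0.413, -0.249], [0.343, -0.231], [0.353, -0.231], [0.363, -0.23], [0.373, -0.23], [0.383, -0.229], [0.393, -0.229], [0.403, -0.229], [0.413, -0.228], [0.343, -0.223], [0.363, -0.222], [0.373, -0.222], [0.383, -0.221], [0.393, -0.221], [0.403, -0.221], [0.413, -0.22], [0.353, -0.215], [0.362, -0.214], [0.373, -0.214], [0.383, -0.214], [0.393, -0.213], [0.403, -0.213], [0.413, -0.213]]
t 44.45 pos [ 0.3727 -0.2581  0.1924] yaw 2.32 q6 0.76 open 0.032 F [-0.3 -0.4 -0.7]
shift [ 4.17 -0.17 -0.45] spin 0.0
```

Both plates lie flat in the -x bay, with regular hole grids at tray y of about +24 and -12. Now to the pump, turning half round so the wrist camera looks over the tray for one last check.

Call:
step_arm(motion=[[[0, 0, -0.4], -0.17], [[0.2, 0, -0.8], -0.34], [[0.6, 0, -0.8], -0.51], [[1.0, 0, -0.8], -0.68], [[1.5, -0.05, -0.8], -0.85], [[2.0, -0.1, -0.8], -1.02], [[2.5, -0.1, -0.8], -1.19], [[2.9, -0.1, -0.8], -1.36], [[3.3, -0.15, -0.8], -1.53], [[3.6, -0.17, -0.8], -1.7]], hand=255)

```text
time: 45.7
tool_pos: [0.5881, -0.2383, 0.2369]
tool_rot: [-3.139, -0.002, 1.746]
contact_force: [-0.5, 0.4, 0.6]
opening: 0.0003
grip_force: 0.0
```

Call:
step_arm(motion=[[[0, 0.1, 0], -0.17], [[0, 0.3, 0], -0.34], [[0, 0.45, 0], -0.51], [[0, 0.55, 0], -0.68], [[0, 0.55, 0], -0.85], [[0, 0.55, 0], -1.02], [[0, 0.55, 0], -1.19], [[0, 0.55, 0], -1.36], [[0, 0.55, 0], -1.44], [[0, 0.55, 0], -1.44]])

```text
time: 46.95
tool_pos: [0.6198, -0.2331, 0.2373]
tool_rot: [3.14, -0.003, -3.104]
contact_force: [0.2, -0.1, -0.3]
opening: 0.0006
grip_force: 0.0
```

```bash
python3 - <<'E'
from h import *
c=cam("wrist"); save(c,"w13.png"); print(w2px(c,[.6226,-.2382,.15]))
E
python3 go.py .6226 -.2385 .172 2.3
```

```text
[[313.84769763 256.91064359]]
t 47.0 pos [ 0.6199 -0.2331  0.2376] yaw -177.88 q6 -2.08 open 0.0005 F [-0.2  0.3 -0.2]
shift [-0.04 -0.09  1.09] spin -0.003
```

View pics/w13.png

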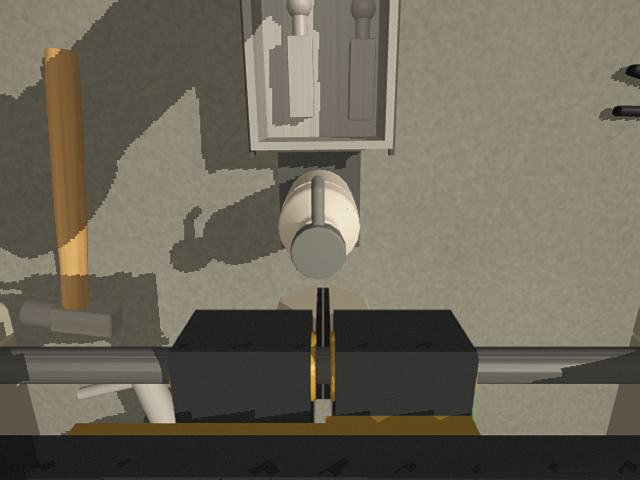

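Final look: both punches lie in the bay next to the bottle, and the cap is at (318,251), about (0.621, -0.237). Pressing.

Call:
step_arm(motion=[[[-0.02, -0.06, 0.4], 0], [[-0.02, -0.06, 0.8], 0], [[-0.02, -0.06, 1.0], 0], [[-0.02, -0.06, 1.09], 0], [[-0.02, -0.06, 1.09], 0]])

```text
time: 47.62
tool_pos: [0.6218, -0.2369, 0.1738]
tool_rot: [-3.141, 0.0, -3.103]
contact_force: [-0.5, -0.5, 0.6]
opening: 0.0005
grip_force: 0.0
```

Call:
step_arm(motion=[[[0, 0, 0.05], 0], [[0, 0, 0.1], 0], [[0, 0, 0.15], 0], [[0, 0, 0.2], 0], [[0, 0, 0.25], 0], [[0, 0, 0.28], 0], [[0, 0, 0.3], 0], [[0, 0, 0.3], 0]])

```text
time: 48.62
tool_pos: [0.6219, -0.237, 0.1565]
tool_rot: [-3.141, 0.001, -3.103]
contact_force: [-1.6, 1.0, 7.2]
opening: 0.0005
grip_force: 3.7
```

Call:
step_arm(motion=[[[0, 0, 0.02], 0], [[0, 0, 0.04], 0], [[0, 0, 0.05], 0], [[0, 0, 0.05], 0]])

```text
time: 49.12
tool_pos: [0.6219, -0.237, 0.1537]
tool_rot: [-3.141, 0.001, -3.103]
contact_force: [-1.2, 0.5, 8.0]
opening: 0.0006
grip_force: 4.2
```

Call:
step_arm(motion=[[[0, 0, 0.01], 0], [[0, 0, 0.02], 0], [[0, 0, 0.02], 0]])

```text
time: 49.5
tool_pos: [0.622, -0.237, 0.1532]
tool_rot: [-3.14, 0.002, -3.103]
contact_force: [-3.4, 1.2, 11.4]
opening: 0.0008
grip_force: 5.7
```

Call:
step_arm(motion=[[[0, 0, 0.01], 0], [[0, 0, 0.02], 0], [[0, 0, 0.02], 0]])

```text
time: 49.88
tool_pos: [0.622, -0.237, 0.1531]
tool_rot: [-3.14, 0.003, -3.103]
contact_force: [-4.4, 2.3, 16.9]
opening: 0.0004
grip_force: 8.3
```

Call:
step_arm(motion=[[[0, 0, -0.15], 0], [[0, 0, -0.3], 0], [[0, 0, -0.5], 0], [[0, 0, -0.9], 0], [[0, 0, -1.4], 0], [[0.2, 0.5, -1.6], 0], [[0.2, 1.4, -1.6], 0], [[0.2, 2.3, -1.6], 0], [[0.2, 2.8, -1.6], 0], [[0.2, 2.8, -1.6], 0]])

```text
time: 51.12
tool_pos: [0.603, -0.0672, 0.2463]
tool_rot: [3.141, -0.0, -3.099]
contact_force: [-0.8, -0.4, -0.1]
opening: 0.0004
grip_force: 0.0
```

```bash
python3 - <<'E'
from h import *
c=cam("wrist"); save(c,"w14.png")
c=cam("top"); save(c,"t14.png"); im=c["pixels"]; hsv=cv2.cvtColor(im,cv2.COLOR_RGB2HSV)
# cover on mat: bright, low-saturation blob at the mat
m=((hsv[...,2]>170)&(hsv[...,1]<60)).astype(np.uint8); m[:,:205]=0; m[:,272:]=0; m[:230]=0; m[360:]=0
m=cv2.morphologyEx(m,cv2.MORPH_CLOSE,np.ones((17,17)))
print("cover",rect(c,m,.027,1500)); print("mat 454.1 233.6")
# grey pump cap height check by size
s=robot.observe(); print(s["time"],s["tool_pos"],s["contact_force"])
# strays: bright blobs left on the bench between mat and tray
E
python3 look.py
```

```text
cover [(array([455.2, 224.3]), -0.6, array([171.6, 333.6], dtype=float32), array([238., 294.]))]
mat 454.1 233.6
51.225 [ 0.60318257 -0.06975404  0.2460436 ] [ 0.70549293 -0.74484967  0.97379333]
(array([ 326.8, -138.7]), -11.4, array([50.6, 87.2], dtype=float32), array([375., 339.]))
(array([415.3,  82.8]), 83.9, array([22.3, 43.5], dtype=float32), array([293., 309.]))
(array([ 425., -136.]), -15.3, array([20.3, 56.2], dtype=float32), array([376., 304.]))
(array([454.1,  22.9]), -12.2, array([18.5, 52.2], dtype=float32), array([316., 293.]))
(array([456.7, -29.6]), 49.0, array([35.1, 81.7], dtype=float32), array([336., 290.]))
(array([585.1,  -4.5]), -24.8, array([17.1, 50.6], dtype=float32), array([326., 243.]))
(array([660.9, -34. ]), -15.9, array([31.9, 76.6], dtype=float32), array([334., 215.]))
```

```bash
python3 - <<'E'
from h import *
c=cam("top"); im=c["pixels"]; v=im.min(2)
m=(v>215).astype(np.uint8); m[:,:205]=0; m[:,272:]=0; m[:230]=0; m[360:]=0
m=cv2.morphologyEx(m,cv2.MORPH_CLOSE,np.ones((9,9)))
print("cover",rect(c,m,.027,500))
print(robot.hand_in())
E
```

```text
cover [(array([452.9, 228.1]), 2.7, array([107.3, 262.7], dtype=float32), array([237., 295.]))]
the job is handed in; nothing more can be done
None
```

The job is handed in. The cover lies right way up on the mat, about 6 mm off centre. Both punches and both drawplates that were on the bench lie flat in their bays. The pump cap was pressed to its stop and released; I did not check by camera that it came back up.

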